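# Clamp a wall panel in the lever press

## Robot

A 7-joint arm with a two-finger parallel gripper is mounted at the origin on a cart in front of the work surface, level with it; the furniture and walls round the work are solid. World frame = base frame: x ahead of the robot, y to its left, z up, the work surface at z = 0. Lengths are in m, angles in rad, forces in N, time in s.
With the tool pointing down it reaches from about 0.425 to 0.925 m from the base axis. Payload 6.8 kg.
Tool frame: the origin (TCP) lies on the front face of the gripper's body, between the roots of the fingers; the fingertips stand 73 mm ahead of it and the grasp point (between the pads) lies 54 mm ahead of it (env.nose_length is the distance from the TCP to the fingertips, in m); z points along the fingers, y is the line along which they close (so a half turn about z gives the same grasp; the last joint's range is limited). The gripper opens to 85 mm and grips with 20 to 120 N. Pads are 22 mm wide; open, the fingers measure 114 mm over their backs; the gripper's body (76 mm by 85 mm) begins 54 mm behind the grasp point. The pads swing forward as they close: fully open they stand 13 mm farther back than shut.
Start: joints at [1.06, 0.477, 0.022, 1.555, -0.011, 1.109, -0.083], TCP at [0.265, -0.621, 0.304] pointing down, gripper open.
Joint ranges: [-2.96, 2.96], [-0.34, 2.1], [-1.41, 1.46], [0.24, 2.44], [-1.37, 4.51], [0.17, 1.92], [-2.96, 2.96]. Speed limits (rad/s): [2.39, 2.39, 3.14, 3.14, 3.14, 3.14, 3.14].

## Interface

Orientations are given as a unit quaternion [w, x, y, z].
In Python, from cell import env, kin, camera, calibration, job gives the robot as it stands. The module is installed in compiled form; this text tells all that it offers. Calls block until the motion is done:
- env.reach(position, orientation): joint-space move of the TCP to a pose.
- env.movel(position, velocity=0.15, rot=None, stop_force=None): straight line of the TCP; rot=None keeps the orientation; velocity is the mean speed in m/s. With stop_force (N) it stops when the force on the tool has changed by that much, and returns True; else False.
- env.goto_joints(angles): joint-space move.
- env.grip(opening, f_grip=None): finger opening in m; f_grip is the grip in N (None keeps the last); returns when the fingers have stopped.
- env.dwell(seconds).
- kin.inverse_kinematics(position, orientation): joint angles nearest the present ones, or None.
- env.get_state(): the state.
- camera(name): name is "side" or "top" or "wrist"; returns (picture, depth): 400x640x3 uint8, blue, green, red; 400x640 float32, m along the optical axis (not along the pixel's ray), 0 where there is no reading.
- calibration(name): a dict with "fx", "fy", "cx", "cy" (pixels), "rvec" (rotation vector, rad) and "tvec" (3), from world to camera coordinates, as OpenCV has them. Camera axes: x right, y down, z forward; pixel columns grow to the right and rows downward; lengths in m; the calibration is good to about 2 mm. A picture is of the moment at which its call begins: read the wrist's pose just before it. calibration takes no time and is no camera call; for the wrist camera it gives the pose at the moment of the call.
A pose or a line that the arm cannot do raises env.PlanningError and nothing moves.
- job.job_done(): hands the job in; it is judged then, once.
The state is a dict: "time": time; "qpos": joint angles; "joint_velocities": joint speeds; "joint_torque": joint torques, N m; "tcp_pos": TCP position; "orientation": TCP orientation; "force": force on the tool from outside, world axes, zero at the start; "torque": the same for the moment, N m; "opening": finger opening in m; "gripper_force": force on a finger pad.
Only numpy, scipy, OpenCV 4.12 (cv2) and the standard library are available. Lean on these libraries where they do the work, as an engineer would, in place of code of your own. Each camera call takes 0.05 s, during which the arm holds its last target. There are 200 camera calls.

## Task

Clamp the castle wall panel that lies on the bed of the lever press: press the lever's long end down until the spring catch hooks it and holds the weighted flap up, push the panel along the bed under the raised flap until it is fully home against the end stop, then press the catch's release pedal so that the flap comes down onto the panel. Only press and push with the fingers; do not pick anything up, do not touch the flap itself, and leave everything else where it is.

Things in the scene. Friction and masses are not known exactly. Their poses are not given: they have to be found in the camera images.
- press: Lever press fixed on the grey riser board: plywood base 292x152 mm, raised bed, weighted flap, lever and catch. Origin on the riser's top (150 mm above the table) under the bed's middle line; x along the bed from loading end to flap (push direction), y to the side of the lever and catch (both along y = 68 mm), z up. Bed top z = 32 mm, x -105 to 95 mm, y -48 to 48 mm; rails 7 mm high, 78 mm apart, from x = -20 mm on guide the panel.
- end_stop (a point): Middle of the end stop's face, which looks along the press's -x, at press x = 95, y = 0, z = 38 mm (half the panel's height). The stop is 76 mm wide and 10 mm high. Home means that the panel's leading end touches it; the panel's centre is then 58 mm before this point.
- panel: Stone-coloured castle wall panel lying flat on the bed, 71 mm wide, 116 mm long, 12 mm thick, 32 g, length along the bed, at the start wholly in front of the closed flap. Origin at the middle of its underside; y axis along its length (along the press's x), z up. Only pushed, at its end nearest the loading end.
- panel_centre (a point): Centre of that panel, 6 mm above its underside, 38 mm above the riser's top. Its end faces are 58 mm from this point along its length. It starts 56 to 76 mm short of home.
- lever_pad (a point): Middle of the top of the square rubber pad (34 mm) on the lever's long arm, 86 mm from its pivot (press x 53, z 60 mm): press straight down here. It lies about 87 mm above the riser's top at rest and 56 mm fully down, then about 4 mm nearer the loading end. The lever's tip is 39 mm further out.
- lever (a joint): Lever angle, rad: 0 at rest, long end up; grows as the long end is pressed down. From about 0.1 the tip pushes the catch aside, which snaps over it near 0.33; hard stop 0.353; about 0.32 when hooked. Pressing takes 4 to 8 N, passing the catch up to about 12 N. Its short end lifts the flap, whose weight brings it back. About 0.06 with the flap on the panel.
- flap_hinge (a joint): Opening of the flap, rad, about its hinge across the bed's far end (press x 117, z 54 mm): 0 shut on nothing, about 0.08 flat on the 12 mm panel, about 0.45 with the lever hooked. A damper slows it.
- flap: Weighted steel plate of the flap, 60x84x12 mm, with a grey block on top and a cork pad beneath, 0.6 to 0.9 kg; origin on the hinge axis. It covers the bed from press x = 47 mm to the stop. Open, it stays beyond x = 45 mm and reaches up to 105 mm above the riser's top. The robot must not touch it.
- catch (a joint): Angle of the spring catch, rad: 0 as its spring holds it (also when it has hooked the lever); grows as its pedal is pressed down or as the lever's tip pushes past; hard stop 0.40. It lets the lever go between about 0.05 and 0.3.
- catch_pedal (a point): Middle of the top of the catch's release pedal, a rubber-topped pad 34x32 mm beyond the lever's tip at the loading end, 54 mm above the riser's top. Press straight down about 20 mm (1 to 5 N) to free the lever. It swings down and some 8 mm outward about a pivot 56 mm further in and 34 mm lower, and springs back.
- figure_red: Bystander, stays where it is: game figure on a round foot, 26 x 26 x 47 mm. Origin at the middle of its underside.
- figure_grey: Bystander, stays where it is: a second game figure, 26 x 26 x 47 mm. Origin at the middle of its underside.
- cutter: Bystander, stays where it is: box cutter lying beside the press, 20 x 150 x 17 mm. Origin at the middle of its underside.
- label_roll: Bystander, stays where it is: roll of labels, 60 mm across, 30 mm high. Origin at the middle of its underside.
- spare_panel: Bystander, stays where it is: another castle wall panel lying on the riser, 63 x 90 x 12 mm, not the one to be clamped. Origin at the middle of its underside.
- tower: Bystander, stays where it is: small round castle tower on the table behind the riser, 55 x 55 x 87 mm. Origin at the middle of its underside.

How it is judged:
On the way, in this order (a step that is already met when the one before it is completed fails the run):
1. the lever is down and hooked by the catch, so that the flap stands open, while the panel still lies in front of the flap (value of joint lever above 0.3 rad and value of joint catch below 0.06 rad and value of joint flap_hinge above 0.36 rad and x of panel_centre in the frame of press below 0 m), for 0.2 s.
2. the panel is pushed home against the end stop while the catch still holds the flap open (x of panel_centre in the frame of press above 0.0325 m and angle between the y axis of panel and the x axis of press, either way round below 0.06 rad and value of joint flap_hinge above 0.36 rad and value of joint catch below 0.06 rad), for 0.2 s.
At the end, for the whole second after the job is handed in: Panel flat, home within 5 mm of the end stop, square within 0.06 rad; flap resting on it (flap joint 0.05 to 0.12 rad, over 1 N on the panel); lever up again (below 0.12 rad), catch back (below 0.06 rad); all at rest (x of panel_centre in the frame of press above 0.0325 m and angle between the y axis of panel and the x axis of press, either way round below 0.06 rad and value of joint flap_hinge between 0.05 and 0.12 rad and value of joint lever below 0.12 rad and value of joint catch below 0.06 rad and contact force between flap and panel above 1 N and angle between panel's own z axis and vertical below 0.05 rad and linear speed of panel below 0.01 m/s); the robot touches nothing.
It fails at once if the panel is picked up or tipped (height (world z) of panel_centre above 0.196 m or height (world z) of panel_centre below 0.183 m or angle between panel's own z axis and vertical above 0.2 rad).
It fails at once if the robot touches the flap itself (contact force between any of the arm, the fingers and flap above 1 N).
It fails at once if something else is shifted by more than 15 mm (distance of any of figure_red, figure_grey, cutter, label_roll, spare_panel, tower from where it was at the start of the episode above 0.015 m).
It also fails if it takes over 45 s, if anything falls off the work surface, if the arm or the gripper's body presses on something with over 40 N, if the wrist force passes 120 N, or if a joint passes its speed limit or range.

## Working session

There is one attempt and no reset: what is moved stays moved. The work goes in short steps, each a Python script; the robot and the scene stay as the last script left them, time stands still between calls to the robot, and variables do not carry over. Pictures are saved under pics/ and viewed, at most 10 in all, crops included, and the job is handed in when it is done.

```bash
mkdir -p pics
cat > h.py <<'E'
import numpy as np, cv2
from cell import env, kin, camera, calibration, job
def world(name, depth, c):
    R=cv2.Rodrigues(np.array(c["rvec"],float))[0]; t=np.array(c["tvec"],float).ravel()
    v,u=np.mgrid[0:400,0:640]
    P=np.stack([(u-c["cx"])/c["fx"]*depth,(v-c["cy"])/c["fy"]*depth,depth],-1)
    return (P-t)@R
E
python3 - <<'E'
from h import *
for n in ("top","side"):
    c=calibration(n); p,d=camera(n); cv2.imwrite(f"pics/{n}.png",p); np.savez(f"{n}.npz",W=world(n,d,c),d=d,p=p)
    print(n,c)
print(env.get_state())
E
```

```text
top {'fx': 463.5170091970113, 'fy': 463.5170091970113, 'cx': 322.82978194484497, 'cy': 200.85578708910674, 'rvec': array([ 2.19358417, -2.17310493,  0.1278268 ]), 'tvec': array([-0.16098191,  0.50604346,  1.23243938])}
side {'fx': 478.57465404145745, 'fy': 478.57465404145745, 'cx': 320.8911737208861, 'cy': 200.67909533308423, 'rvec': array([ 0.24197188, -2.65422367,  1.54365574]), 'tvec': array([0.5017929 , 0.26032334, 0.93140244])}
{'time': 0.1, 'qpos': array([ 1.0598981 ,  0.47770986,  0.02231208,  1.55633054, -0.01150339,
        1.10931472, -0.0831228 ]), 'joint_velocities': array([-1.08016319e-03, -2.60471409e-03, -1.53630258e-03, -1.63338516e-03,
        3.27654590e-04, -7.24306056e-04,  3.94570090e-05]), 'joint_torque': array([ 5.15262174e-03, -5.97756529e+01,  1.61443133e+00, -2.81953561e+01,
        1.29472141e-02,  4.99814720e-03,  4.54316009e-06]), 'tcp_pos': array([ 0.2644508 , -0.62059407,  0.30303664]), 'orientation': array([-7.89251055e-04,  9.79785019e-01,  2.00051612e-01, -2.12911303e-04]), 'force': array([-0.58203983,  0.45731216,  0.22563852]), 'torque': array([ 0.04487639, -0.00285374, -0.00278936]), 'gripper_force': 0.0, 'opening': 0.085133395837556}
```

View pics/top.png

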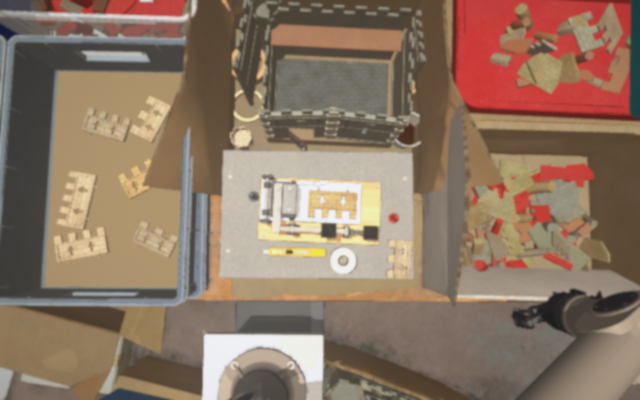

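View pics/side.png

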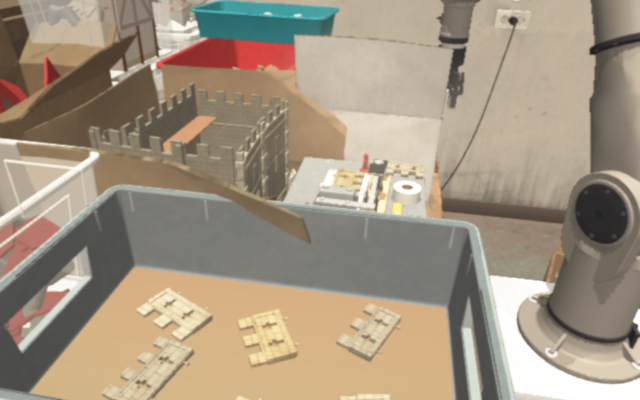

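The top view shows the press at about (320,210). The flap is at (285,200), the panel at (333,205), the lever pad at about (328,231) and the pedal at about (371,233). Press +x points to image left, which is world +y.

Run:
```python
from h import *
z=np.load("top.npz"); W,d,p=z["W"],z["d"],z["p"]
for n,(u,v) in dict(riser=(240,215),riser2=(400,180),bed=(303,215),panel=(333,205),flap=(285,200),pad=(328,231),pedal=(371,233),roll=(343,250),red=(393,218),base=(370,190)).items(): print(n,(u,v),W[v,u].round(4))
c=cv2.resize(p[170:290,215:420],None,fx=3.9,fy=3.9,interpolation=cv2.INTER_CUBIC); cv2.imwrite("pics/crop.png",c)
# dark pads
g=p[:,:,:].max(2)
m=((g<60)).astype(np.uint8); m[:220]=0;m[245:]=0;m[:,:310]=0;m[:,390:]=0
n,l,s,ce=cv2.connectedComponentsWithStats(m)
for i in range(1,n):
    if s[i,4]>30: print(s[i],ce[i].round(1),np.median(W[l==i],0).round(4), W[l==i].min(0).round(3),W[l==i].max(0).round(3))
# riser board rect & plywood base
h=p.copy(); hsv=cv2.cvtColor(h,cv2.COLOR_BGR2HSV)
for zlo,zhi in ((.146,.154),(.154,.165),(.176,.187),(.189,.2)):
    m=(W[...,2]>zlo)&(W[...,2]<zhi)&(W[...,0]>.3)&(W[...,0]<.8)
    m[:150]=0;m[285:]=0;m[:,:215]=0;m[:,418:]=0
    n,l,s,ce=cv2.connectedComponentsWithStats(m.astype(np.uint8))
    for i in range(1,n):
        if s[i,4]>150:
            r=cv2.minAreaRect(W[l==i][:,:2].astype(np.float32)*1000); print(zlo,s[i],r)
```

```text
riser (240, 215) [0.4591 0.0475 0.1496]
riser2 (400, 180) [ 0.5491 -0.3431  0.1515]
bed (303, 215) [ 0.4584 -0.1062  0.184 ]
panel (333, 205) [ 0.4822 -0.1766  0.1912]
flap (285, 200) [ 0.4893 -0.0658  0.2284]
pad (328, 231) [ 0.4195 -0.1637  0.2403]
pedal (371, 233) [ 0.4168 -0.2644  0.2061]
roll (343, 250) [ 0.3769 -0.2015  0.1781]
red (393, 218) [ 0.4538 -0.3207  0.1772]
base (370, 190) [ 0.5219 -0.2673  0.165 ]
0.146 [  219   150   194   129 13938] ((464.9171142578125, -138.51934814453125), (471.2014465332031, 312.0279846191406), 89.98650360107422)
0.154 [ 258  180  124   66 1905] ((472.926025390625, -147.67349243164062), (296.8848876953125, 158.07057189941406), 87.38695526123047)
0.154 [385 238  29  41 729] ((358.0969543457031, -339.8013000488281), (65.15406036376953, 91.93251037597656), 84.90715026855469)
0.154 [263 247  63  10 460] ((372.1403503417969, -85.15758514404297), (21.558801651000977, 149.00367736816406), 0.45278966426849365)
0.176 [ 295  181   66   43 1201] ((491.17840576171875, -164.8101348876953), (152.66294860839844, 96.19827270507812), 87.72821807861328)
0.176 [330 248  26  25 408] ((353.5093688964844, -200.45408630371094), (56.20222854614258, 59.283199310302734), 0.48512929677963257)
0.189 [ 307  189   50   30 1003] ((487.55389404296875, -173.28390502929688), (114.92179107666016, 68.509765625), 88.04924774169922)
```

View pics/crop.png

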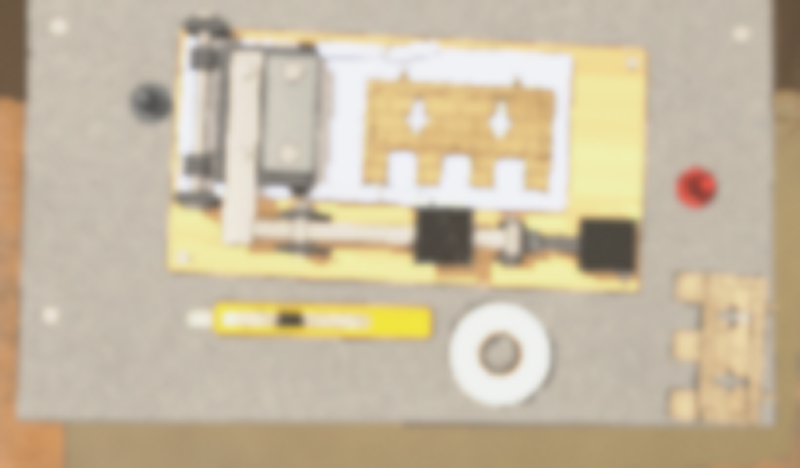

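The crop shows the lever pad at top-image (328.8,230.5), the pedal at (371,233) and the panel's straight loading end at about (357,207). This agrees with the given geometry: the press yaw is about 87.7° and the origin about (0.492,-0.136). Before moving, I'll check the cardboard wall between the arm and the press, and the IK.

```bash
cat >> h.py <<'E'
A=np.deg2rad(87.7); O=np.array([.4924,-.1361,.15]); UX=np.array([np.cos(A),np.sin(A),0]); UY=np.array([-np.sin(A),np.cos(A),0])
Q=np.array([0,np.cos(A/2),np.sin(A/2),0])
N=env.nose_length
def P(x,y,ztip,nose=N): return O+UX*x+UY*y+np.array([0,0,ztip+nose])   # press coords, tip height above riser
def inv(w): r=np.asarray(w)-O; return np.array([r@UX,r@UY,r[2]])
E
python3 - <<'E'
from h import *
z=np.load("top.npz"); W=z["W"]
for n,(u,v) in dict(pad=(329,230),pedal=(371,233)).items():
    print(n,inv(np.median(W[v-1:v+2,u-1:u+2].reshape(-1,3),0)).round(4))
print("panel",inv([.4876,-.1733,.188]))
for zc in (.05,.15,.25,.3,.35):
    m=(W[...,2]>zc)&(W[...,0]>.2)&(W[...,0]<.6)&(W[...,1]<-.33)&(W[...,1]>-.6); m[:, 510:]=0
    print(zc,m.sum(), W[m].min(0) if m.any() else '', W[m].max(0) if m.any() else '')
print(N)
q0=env.get_state()["qpos"]
for a in ((-.033,.068,.15),(-.033,.068,.055),(-.130,.068,.03),(-.112,0,.033),(-.03,0,.033)):
    q=kin.inverse_kinematics(P(*a),Q); print(a,P(*a).round(3),None if q is None else np.round(q,2))
E
```

```text
pad [-0.0327  0.0693  0.0871]
pedal [-0.1312  0.0704  0.0538]
panel [-0.03736266  0.00330323  0.038     ]
0.05 13891 [ 0.2767684  -0.59997221  0.05000675] [ 0.59995835 -0.33008728  0.45641226]
0.15 9545 [ 0.2767684  -0.59993996  0.15000488] [ 0.59995835 -0.33008728  0.45641226]
0.25 4938 [ 0.2767684  -0.56403155  0.25000793] [ 0.59995835 -0.37995713  0.45641226]
0.3 3799 [ 0.28405678 -0.51552037  0.30002809] [ 0.59987113 -0.37995713  0.45641226]
0.35 2491 [ 0.28405678 -0.51552037  0.35003171] [ 0.5996656  -0.37995713  0.45641226]
0.0726
(-0.033, 0.068, 0.15) [ 0.423 -0.166  0.373] [ 0.66  0.07 -0.44  1.94  0.03  1.13  0.17]
(-0.033, 0.068, 0.055) [ 0.423 -0.166  0.278] [ 0.64  0.17 -0.44  2.07  0.09  0.92  0.11]
(-0.13, 0.068, 0.03) [ 0.419 -0.263  0.253] [ 0.75  0.27 -0.36  2.01  0.12  0.88  0.28]
(-0.112, 0, 0.033) [ 0.488 -0.248  0.256] [ 0.66  0.35 -0.37  1.89  0.15  0.93  0.18]
(-0.03, 0, 0.033) [ 0.491 -0.166  0.256] [ 0.57  0.31 -0.44  1.95  0.16  0.91  0.01]
```

Run:
```python
from h import *
s=env.get_state()
for z in (.62,.58,.55):
    try:
        p=s["tcp_pos"].copy(); p[2]=z; env.movel(p,velocity=.3); break
    except env.PlanningError as e: print(z,e)
print(env.get_state()["tcp_pos"])
t=P(-.033,.068,.15); hi=t.copy(); hi[2]=z
env.reach(hi,Q); env.grip(0.0); env.movel(t,velocity=.3)
s=env.get_state(); print(s["time"],s["tcp_pos"],t,s["force"],s["opening"])
p,d=camera("wrist"); cv2.imwrite("pics/w1.png",p)
```

```text
[ 0.26443852 -0.62051717  0.61840222]
4.7917 [ 0.42386251 -0.16644556  0.37392291] [ 0.42313043 -0.16634445  0.3726    ] [-0.26607037 -0.0110061   0.30696819] 0.00011228212401447872
```

View pics/w1.png

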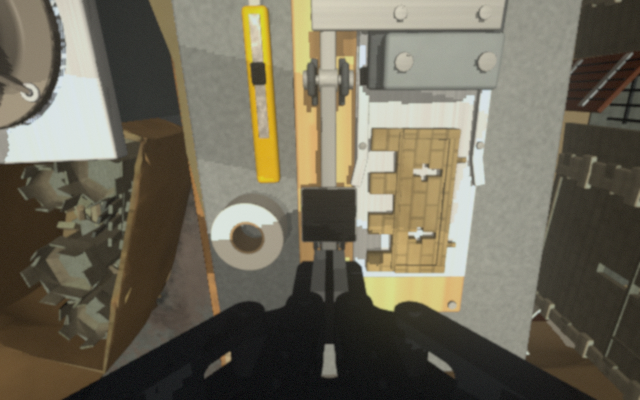

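The wrist view shows the closed fingers in line with the lever pad (328,213). The panel's straight loading end is at row 270, columns 395–445. Next I press the lever.

Run:
```python
from h import *
env.movel(P(-.033,.068,.092),velocity=.15)
r=env.movel(P(-.036,.068,.053),velocity=.05,stop_force=30); s=env.get_state()
print(r,s["time"],inv(s["tcp_pos"])-[0,0,N],s["force"])
env.dwell(.2); print(env.get_state()["force"])
env.movel(P(-.036,.068,.15),velocity=.2); env.dwell(.3)
p,d=camera("top"); c=calibration("top"); W=world("top",d,c)
print("pad",inv(np.median(W[229:233,328:331].reshape(-1,3),0)))
p,d=camera("wrist"); cv2.imwrite("pics/w2.png",p)
```

```text
True 6.15 [-0.03792062  0.06673863  0.05650176] [-3.68162993  0.71948175 11.94458124]
[-3.73164952  0.46398922 12.73061896]
pad [-0.01746148  0.08479871  0.53051529]
```

View pics/w2.png

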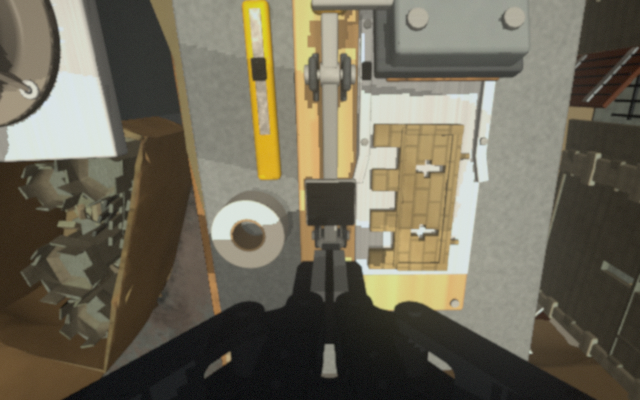

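The lever stays down and the flap is raised (flap edge at row 75, higher than before). I'll check the pad height, then push.

Run:
```python
from h import *
c=calibration("wrist"); p,d=camera("wrist"); W=world("wrist",d,c)
h=inv(np.median(W[195:212,320:340].reshape(-1,3),0)); print("pad",h)
e=inv(np.median(W[266:269,410:430].reshape(-1,3),0)); print("panel rear edge top",e, inv(W[274,420]))
assert h[2]<.064
env.movel(P(-.118,0,.15),velocity=.3); env.grip(.012)
env.movel(P(-.118,0,.055),velocity=.2)
r=env.movel(P(-.116,0,.0355),velocity=.04,stop_force=5); s=env.get_state()
print(r,inv(s["tcp_pos"])-[0,0,N],s["force"],s["time"])
if r: env.movel(s["tcp_pos"]+[0,0,.002],velocity=.05)
z=(inv(env.get_state()["tcp_pos"]))[2]-N; z=max(z,.0345)
f=env.movel(P(-.105,0,z),velocity=.05,stop_force=6); print(f,env.get_state()["force"])
f=env.movel(P(-.018,0,z),velocity=.05,stop_force=6)
s=env.get_state(); print(f,inv(s["tcp_pos"])-[0,0,N],s["force"],s["time"])
env.dwell(.4)
p,d=camera("wrist"); cv2.imwrite("pics/w3.png",p)
```

```text
pad [-0.03328057  0.06760833  0.06000679]
panel rear edge top [-0.09203865 -0.00428141  0.04446163] [-0.1155285  -0.01435824  0.01378552]
False [-1.15997727e-01 -3.15840846e-05  3.54271600e-02] [ 0.29592762 -0.03255399  0.52438184] 9.475
False [0.29089151 0.53397173 0.12685467]
True [-0.03157871 -0.00011421  0.0353991 ] [ 1.38385036 -2.71356158  1.26113768] 11.1667
```

View pics/w3.png

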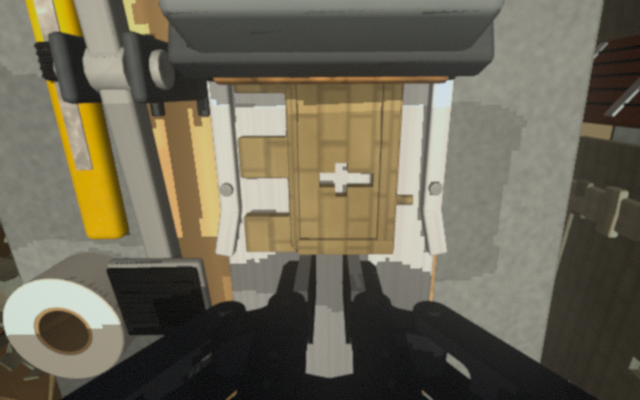

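The panel is under the open flap and square, with its rear edge level at row 253. Contact came at finger x = -31.6 mm, against about -32 predicted for home. I'll push once more firmly to confirm, then back off and check the rear edge.

Run:
```python
from h import *
f=env.movel(P(-.022,0,.0354),velocity=.03,stop_force=10)
s=env.get_state(); print(f,inv(s["tcp_pos"])-[0,0,N],s["force"],s["time"])
env.dwell(.3)
env.movel(P(-.06,0,.0354),velocity=.15)
env.movel(P(-.10,0,.10),velocity=.25)
c=calibration("wrist"); p,d=camera("wrist"); W=world("wrist",d,c)
m=(abs(W[...,2]-.194)<.004); Wp=(W-O); X=Wp@UX; Y=Wp@UY
m&=(abs(Y)<.034)&(X>-.06)&(X<.04)
for y in (-.02,-.01,0,.01): 
    k=m&(abs(Y-y)<.004); print(y,np.sort(X[k])[:8].round(4))
# side edge angle of the panel via the rear edge row
env.grip(0); print(env.get_state()["time"])
```

```text
True [-0.03142559  0.00021575  0.03501898] [ 0.2727048  -2.80079248  0.23294867] 11.8417
-0.02 [-0.0201 -0.0201 -0.0201 -0.0201 -0.0201 -0.0201 -0.0201 -0.0201]
-0.01 [-0.0201 -0.0201 -0.0201 -0.0201 -0.0201 -0.0201 -0.0201 -0.0201]
0 [-0.02 -0.02 -0.02 -0.02 -0.02 -0.02 -0.02 -0.02]
0.01 [-0.02 -0.02 -0.02 -0.02 -0.02 -0.02 -0.02 -0.02]
13.25
```

Home: the rear edge is at -20 mm (-21 nominal) and square. Now the pedal.

Run:
```python
from h import *
env.movel(P(-.131,.069,.10),velocity=.25)
env.movel(P(-.131,.069,.058),velocity=.15)
r=env.movel(P(-.136,.069,.032),velocity=.05,stop_force=15); s=env.get_state()
print(r,inv(s["tcp_pos"])-[0,0,N],s["force"])
env.dwell(1.0)
env.movel(P(-.138,.069,.07),velocity=.1); env.movel(P(-.138,.069,.17),velocity=.25); env.dwell(1)
c=calibration("wrist"); p,d=camera("wrist"); cv2.imwrite("pics/w4.png",p)
print(env.get_state()["time"])
```

```text
True [-0.13672404  0.06851519  0.03279479] [-2.57371508  2.13034795 10.90909999]
17.8333
```

View pics/w4.png

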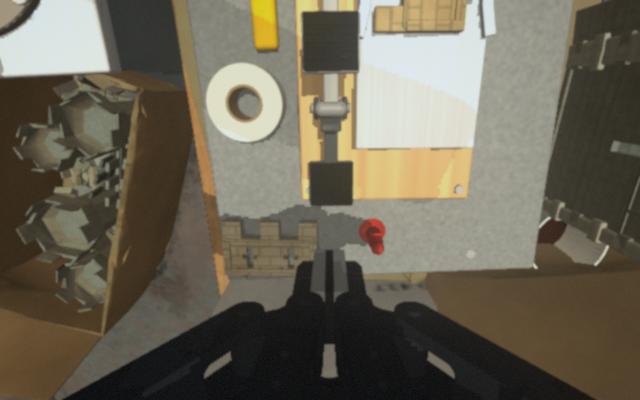

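The lever pad at (330,40) looks raised and the tip has cleared the catch. I'll check the heights of the lever, pedal and flap.

Run:
```python
from h import *
c=calibration("wrist"); p,d=camera("wrist"); W=world("wrist",d,c)
for n,(u,v) in dict(pad=(330,40),pedal=(330,183)).items(): print(n,inv(np.median(W[v-8:v+8,u-8:u+8].reshape(-1,3),0)))
env.movel(P(-.10,.03,.17),velocity=.3); env.dwell(.3)
c=calibration("wrist"); p,d=camera("wrist"); W=world("wrist",d,c); X=(W-O)@UX;Y=(W-O)@UY;Z=W[...,2]-.15
k=(abs(Y)<.03)&(abs(Z-.044)<.004)&(X>-.06); print("panel rear",np.sort(X[k])[:3] if k.any() else None)
for x in (.05,.06,.07,.08,.09,.1):
    k=(abs(Y)<.03)&(abs(X-x)<.004)&(Z>.03); print(x,k.sum(),np.median(Z[k]) if k.any() else None)
print(env.get_state()["time"])
```

```text
pad [-0.03123263  0.06770778  0.08244237]
pedal [-0.12790274  0.06776946  0.05462579]
panel rear [-0.01993615 -0.01993173 -0.01992245]
0.05 0 None
0.06 0 None
0.07 0 None
0.08 0 None
0.09 0 None
0.1 0 None
18.5667
```

The pad height of 82.4 mm gives a lever angle of about 0.06 rad, which means the flap is on the panel. The pedal is back at 54 mm and the panel is still home.

```bash
python3 -c "
from h import *
print(job.job_done())"
```

```text
the job is handed in; nothing more can be done
None
```

The job is handed in after about 19 s of robot time: the lever hooked, the panel went home and square against the stop, and the released flap appears to rest on it (judged from the lever angle of about 0.06 rad; the flap was not measured directly).

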